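# Nest the beakers in their V cradle

## Task

Put the three lab beakers away as one nest in their cradle: tip the big blue beaker off its step so that it lies in the V-shaped lane with its mouth towards the other two, then push it along from behind until yellow sits fully home inside blue, red fully home inside yellow, and the nest is up against the end stop. Leave the nest lying in the lane and do not disturb the bottle, the dish or the vial beside the cradle.

Things in the scene. Friction and masses are not known exactly. Their poses are not given: they have to be found in the camera images.
- cradle: Fixed grey cradle, base plate 110 x 450 x 8 mm (x, y, z), two aluminium slats forming a V lane along its y. Origin: centre of underside, on the work surface; z up. Slat faces slope 25 degrees and would meet at x = 0, 20 mm up; slat tops are 39 mm up at x = +-40 mm. Step at +y, end stop at -y. Beakers lie along y, mouths to -y; push towards -y.
- step (a point): Point in the middle of the step's top, 22 mm above the work surface, at cradle y = 170 mm. The step is 100 mm wide (x), y = 140 to 225 mm. A black toe strip at its lane edge (y = 135 to 141 mm, top 25 mm up) holds the blue beaker's foot, so that it tips over the strip. The lane begins just beyond the strip.
- lane_stop (a point): Point on the end stop's face (cradle y = -213 mm) in mid-lane, 20 mm above the work surface. Axes as the cradle's. The stop is 90 mm wide, its top 85 mm up. In the finished nest red's rim touches it and blue's base is about 109 mm from it.
- large: Big blue tapered beaker, upright on the step at first; 95 mm high, outer dia. 80 mm at rim, 64 near base, foot bevelled to 50; wall 2.5, base 4 mm; about 90 g. Origin: centre of the underside; z to the mouth. Pushed high up it tips about the toe strip and falls when leaned some 30 degrees; then lies base near the strip, base centre about 55 mm above the work surface, mouth slightly higher.
- large_mouth (a point): Centre of the blue beaker's rim plane, 95 mm from its origin along its z.
- medium: Middle yellow tapered beaker lying in the lane, mouth to the stop, base to blue; 97 mm long, outer dia. 67 mm at rim, 52 near base, foot bevelled; wall 2.5, base 4 mm; about 65 g. Origin: centre of the underside; z to the mouth. Fully home, its origin is 4 to 8 mm from blue's and its rim stands 6 mm out of blue.
- small: Small red tapered beaker lying in the lane next to the stop, mouth to the stop; 99 mm long, outer dia. 55 mm at rim, 40 near base, foot bevelled; wall 2.5, base 4 mm; about 45 g. Origin: centre of the underside; z to the mouth. Fully home, its origin is 4 to 8 mm from yellow's and its rim stands 6 mm out of yellow.
- wash_bottle: Bystander: white bottle with red cap, 60 mm diameter, 140 mm high, standing beyond the cradle (+x side) near the end stop. Origin: centre of its underside.
- dish_a: Bystander: clear flat culture dish, 90 mm diameter, 15 mm high, on the robot's side of the cradle. Origin: centre of its underside.
- vial: Bystander: amber vial with white cap, 28 mm diameter, 50 mm high, beyond the cradle near the step. Origin: centre of its underside.

How it is judged:
On the way:
1. the blue beaker has been tipped and lies in the lane, mouth towards the end stop (angle between the z axis of large and the y axis of cradle, either way round below 0.25 rad and z of lane_stop in the frame of large above 0.05 m and x of large in the frame of lane_stop between -0.015 and 0.015 m and x of large_mouth in the frame of lane_stop between -0.015 and 0.015 m and z of large in the frame of lane_stop between 0.02 and 0.055 m), for 0.2 s.
At the end, for the whole second after the job is handed in: Blue lies in mid-lane (15 mm, 0.25 rad), mouth to the stop, base centre 40 to 75 mm above the work surface and under 125 mm from the stop face, mouth centre under 35 mm from it; yellow's base centre within 12 mm of blue's, red's within 12 mm of yellow's, axes within 0.12 rad; all at rest (all of step 1 and distance between medium and large below 0.012 m and distance between small and medium below 0.012 m and angle between the z axis of medium and the z axis of large, either way round below 0.12 rad and angle between the z axis of small and the z axis of medium, either way round below 0.12 rad and y of large in the frame of lane_stop below 0.125 m and y of large_mouth in the frame of lane_stop below 0.035 m and linear speed of each of large, medium, small below 0.02 m/s); the robot touches nothing.
It fails at once if the red-capped bottle is knocked over or shifted by more than 20 mm (distance of wash_bottle from where it was at the start of the episode above 0.02 m or angle between wash_bottle's own z axis and vertical above 0.3 rad).
It fails at once if the dish is knocked over or shifted by more than 20 mm (distance of dish_a from where it was at the start of the episode above 0.02 m or angle between dish_a's own z axis and vertical above 0.3 rad).
It fails at once if the vial is knocked over or shifted by more than 20 mm (distance of vial from where it was at the start of the episode above 0.02 m or angle between vial's own z axis and vertical above 0.3 rad).
It also fails if it takes over 51 s, if anything falls off the work surface, if the arm or the gripper's body presses on something with over 40 N, if the wrist force passes 120 N, or if a joint passes its speed limit or range.

## Robot

A 6-joint arm with a two-finger parallel gripper is mounted at the origin on the work surface. World frame = base frame: x ahead of the robot, y to its left, z up, the work surface at z = 0. Lengths are in m, angles in rad, forces in N, time in s.
With the tool pointing down it reaches from about 0.275 to 1 m from the base axis. Payload 8.4 kg.
Tool frame: the origin (TCP) lies on the centre line of the jaws, within the pads' length; the fingertips stand 17 mm ahead of it and the grasp point (between the pads) lies 2 mm behind it (bot.tcp_to_tips is the z of the fingertips in the tool frame, in m); z points along the fingers, y is the line along which they close (so a half turn about z gives the same grasp; the last joint's range is limited). The gripper opens to 85 mm and grips with 20 to 120 N. Pads are 22 mm wide; open, the fingers measure 114 mm over their backs; the gripper's body (76 mm by 85 mm) begins 54 mm behind the grasp point. The pads swing forward as they close: fully open they stand 13 mm farther back than shut.
Start: joints at [-1.206, 0.353, 1.633, -0, 1.155, -0.002], TCP at [0.224, -0.583, 0.248] pointing down, gripper open.
Joint ranges: [-2.63, 2.63], [-0.92, 2.1], [0.06, 2.66], [-1.3, 4.44], [0, 2.69], [-3.02, 3.02]. Speed limits (rad/s): [2.22, 2.22, 2.79, 3.14, 3.14, 3.14].

## Interface

Orientations are given as a unit quaternion [x, y, z, w].
In Python, from workcell import bot, hand, kinematics, get_obs, vision, hand_in gives the robot as it stands. The module is installed in compiled form; this text tells all that it offers. Calls block until the motion is done:
- bot.reach(position, orientation): joint-space move of the TCP to a pose.
- bot.servo_line(position, ori=None, velocity=0.15): straight line of the TCP; ori=None keeps the orientation; velocity is the mean speed in m/s.
- bot.goto_joints(angles): joint-space move.
- hand.move_gripper(opening, strength=None): finger opening in m; strength is the grip in N (None keeps the last); returns when the fingers have stopped.
- bot.dwell(seconds).
- kinematics.solve_ik(position, orientation): joint angles nearest the present ones, or None.
- get_obs(): the state.
- vision.read_camera(name): name is "scene" or "top" or "wrist"; returns a dict with "frame" (420x560x3 uint8, red, green, blue), "intrinsics" (3x3 intrinsics, pixels), "dist" ([k1, k2, p1, p2, k3] as OpenCV has them; the pictures are not rectified), "view" (4x4, takes a point from world to camera coordinates). Camera axes: x right, y down, z forward; pixel columns grow to the right and rows downward; lengths in m; the calibration is good to about 2 mm. A picture is of the moment at which its call begins. There is no depth.
A pose or a line that the arm cannot do raises bot.IKError and nothing moves.
- hand_in(): hands the job in; it is judged then, once.
The state is a dict: "time_s": time; "joint_pos": joint angles; "joint_vel": joint speeds; "joint_efforts": joint torques, N m; "position": TCP position; "orientation": TCP orientation; "wrist_force": force on the tool from outside, world axes, zero at the start; "ft_torque": the same for the moment, N m; "gripper_width": finger opening in m; "grip_force": force on a finger pad.
Only numpy, scipy, OpenCV 4.12 (cv2) and the standard library are available. Lean on these libraries where they do the work, as an engineer would, in place of code of your own. Each camera call takes 0.05 s, during which the arm holds its last target. There are 200 camera calls.

## Working session

There is one attempt and no reset: what is moved stays moved. The work goes in short steps, each a Python script; the robot and the scene stay as the last script left them, time stands still between calls to the robot, and variables do not carry over. Pictures are saved under pics/ and viewed, at most 10 in all, crops included, and the job is handed in when it is done.

```bash
mkdir -p pics
cat > h.py <<'E'
import numpy as np, cv2
from workcell import bot, hand, kinematics, get_obs, vision, hand_in
def cam(n): return vision.read_camera(n)
def save(c,f): cv2.imwrite('pics/'+f,c['frame'][:,:,::-1])
def ray(c,uv):
    p=cv2.undistortPoints(np.array([[uv]],float),c['intrinsics'],np.array(c['dist']))[0,0]
    V=np.array(c['view']);R=V[:3,:3];o=-R.T@V[:3,3];d=R.T@np.array([p[0],p[1],1]);return o,d/np.linalg.norm(d)
def onz(c,uv,z):
    o,d=ray(c,uv);return o+d*(z-o[2])/d[2]
def proj(c,P):
    V=np.array(c['view']);r=cv2.Rodrigues(V[:3,:3])[0]
    return cv2.projectPoints(np.array(P,float).reshape(-1,3),r,V[:3,3],c['intrinsics'],np.array(c['dist']))[0][:,0]
E
python3 - <<'E'
from h import *
a=cam('scene');b=cam('top');save(a,'s0.png');save(b,'t0.png')
for c in(a,b):print(np.round(c['view'],3),c['intrinsics'],c['dist'])
print(get_obs())
E
```

```text
[[ 0.485  0.874 -0.02  -0.276]
 [ 0.53  -0.312 -0.788 -0.258]
 [-0.696  0.371 -0.615  1.191]
 [ 0.     0.     0.     1.   ]] [[460.94819096   0.         283.10640737]
 [  0.         460.94819096 207.84561582]
 [  0.           0.           1.        ]] [0.02729236 0.         0.         0.         0.        ]
[[ 0.011 -1.     0.016 -0.028]
 [-0.99  -0.013 -0.139  0.616]
 [ 0.139 -0.015 -0.99   0.666]
 [ 0.     0.     0.     1.   ]] [[390.9654492    0.         274.67734353]
 [  0.         390.9654492  207.69472503]
 [  0.           0.           1.        ]] [0.03354578 0.         0.         0.         0.        ]
{'time_s': 0.1, 'joint_pos': array([-1.20641286e+00,  3.53570800e-01,  1.63403467e+00,  3.63117760e-05,
        1.15522645e+00, -2.37156906e-03]), 'joint_vel': array([ 0.00104255, -0.00133608, -0.00200097, -0.00132777,  0.00375824,
       -0.00123597]), 'joint_efforts': array([ 1.85014447e-03, -6.06356335e+01, -3.42819428e+01,  2.21343416e-04,
        3.99861136e-03, -7.51107507e-06]), 'position': array([ 0.22400176, -0.58305098,  0.24765254]), 'orientation': array([ 9.83234556e-01,  1.82344244e-01, -9.52116468e-05, -6.12502589e-04]), 'wrist_force': array([ 0.09138065,  0.32027229, -0.75101008]), 'ft_torque': array([-0.06755607, -0.00889919,  0.0174365 ]), 'grip_force': 0.0, 'gripper_width': 0.08545859735225862}
```

View pics/t0.png

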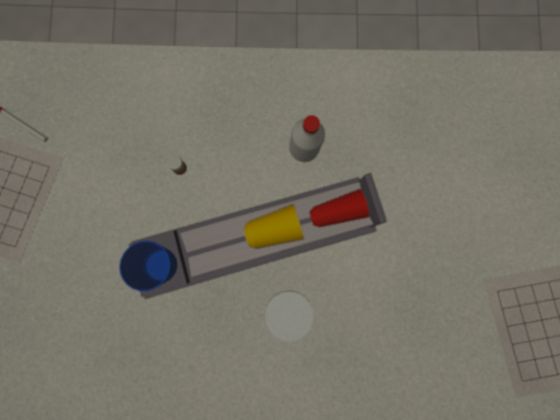

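View pics/s0.png

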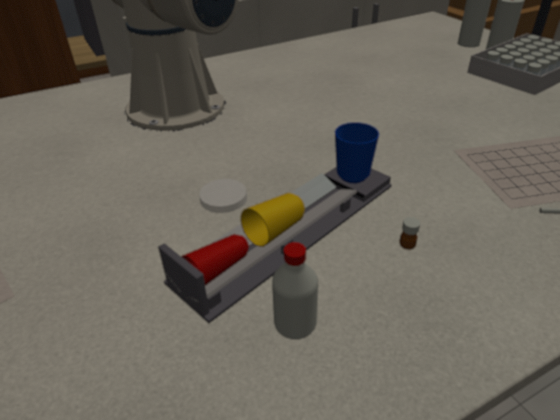

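The top view shows blue (rim about (148,265)) on the step, the toe strip near (182,257), yellow at (273,228), red at (340,209) and the stop near (370,200). The scene view agrees with this. Next I'll measure the cradle axis and blue.

Run:
```python
from h import *
b=cam('top');s=cam('scene');f=b['frame']
crop=f[165:310,110:400];cv2.imwrite('pics/t1.png',cv2.resize(crop,None,fx=2.7,fy=2.7,interpolation=cv2.INTER_CUBIC)[:,:,::-1].clip(0,127)*2)
def big(m):
    cs=cv2.findContours(m.astype(np.uint8),cv2.RETR_EXTERNAL,cv2.CHAIN_APPROX_NONE)[0];return max(cs,key=cv2.contourArea)
for n,c in(('top',b),('scene',s)):
    h=cv2.cvtColor(c['frame'],cv2.COLOR_RGB2HSV).astype(int)
    for k,lo,hi in(('blue',105,130),('yel',20,32)):
        q=big((h[...,0]>=lo)&(h[...,0]<=hi)&(h[...,1]>150)&(h[...,2]>40))
        print(n,k,cv2.minAreaRect(q),cv2.boundingRect(q))
        if k=='blue' and n=='top':
            e=cv2.fitEllipse(q);print(e,onz(c,e[0],.117))
h=cv2.cvtColor(f,cv2.COLOR_RGB2GRAY)
m=(h<45);m[:220]=0;m[300:]=0;m[:,:172]=0;m[:,195:]=0
q=big(m);r=cv2.minAreaRect(q);print('strip',r,onz(b,r[0],.025),[onz(b,p,.025)[:2].round(4) for p in cv2.boxPoints(r)])
```

```text
top blue ((151.6283721923828, 264.3557434082031), (47.963417053222656, 37.92570877075195), 81.46923065185547) (130, 241, 41, 49)
((148.52503967285156, 265.0338134765625), (44.515804290771484, 45.281982421875), 150.51553344726562) [0.51206328 0.17841302 0.117     ]
top yel ((272.04998779296875, 229.6500244140625), (34.78504943847656, 55.3398551940918), 71.56504821777344) (244, 205, 59, 43)
scene blue ((356.5, 153.0), (58.0, 41.0), 90.0) (336, 124, 42, 59)
scene yel ((271.4990234375, 214.57762145996094), (39.841644287109375, 64.40496826171875), 53.84181594848633) (242, 193, 62, 53)
strip ((181.3529510498047, 256.41180419921875), (52.872764587402344, 2.910428047180176), 75.96376037597656) [0.5272211  0.14791458 0.025     ] [array([0.573 , 0.1642]), array([0.5744, 0.1592]), array([0.4822, 0.1318]), array([0.4809, 0.1368])]
```

View pics/t1.png

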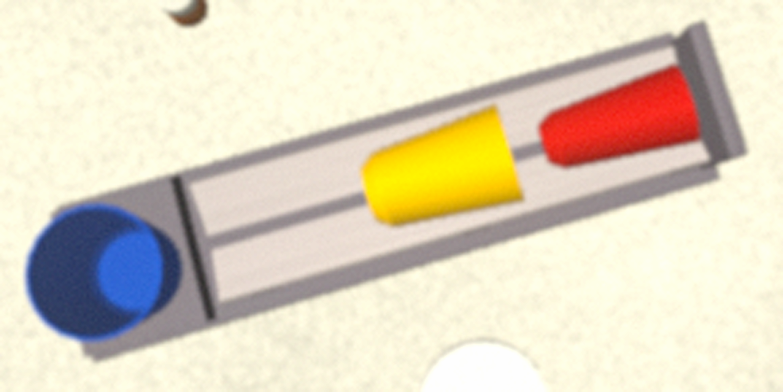

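The crop shows the strip from (177,178) to (211,318) and the groove from (210,243) to (540,152). The base edges run (180,172)–(670,35) and (215,322)–(718,178). I'll turn these into a cradle frame.

Run:
```python
from h import *
b=cam('top')
P=lambda u,v,z:onz(b,(110+(u+.5)/2.7-.5,165+(v+.5)/2.7-.5),z)
L={'groove':(P(210,243,.014),P(540,152,.014)),'up':(P(180,172,.008),P(670,35,.008)),'lo':(P(215,322,.008),P(718,178,.008)),
'stoptop':(P(683,38,.085),P(718,162,.085)),'stopback':(P(703,22,.085),P(745,155,.085))}
for k,(p,q) in L.items():
    d=(p-q)[:2];print(k,p.round(4),q.round(4),np.degrees(np.arctan2(-d[0],d[1])).round(2),np.linalg.norm(d).round(4))
th=np.radians(16.2);yc=np.array([-np.sin(th),np.cos(th)]);xc=np.array([yc[1],-yc[0]])
for k,(p,q) in L.items():print(k,[(round(float(r[:2]@xc),4),round(float(r[:2]@yc),4)) for r in(p,q)])
for k,r in(('blue',[.51206,.17841]),('strip',[.5272,.1479])):print(k,r@xc,r@yc)
```

```text
groove [0.5306 0.1393 0.014 ] [ 0.596 -0.087  0.014] 16.11 0.2355
up [0.5795 0.1633 0.008 ] [ 0.6819 -0.1807  0.008 ] 16.56 0.3589
lo [0.4773 0.1347 0.008 ] [ 0.58   -0.2124  0.008 ] 16.47 0.362
stoptop [ 0.6628 -0.1711  0.085 ] [ 0.5835 -0.1915  0.085 ] -75.57 0.0819
stopback [ 0.6735 -0.1842  0.085 ] [ 0.5882 -0.2086  0.085 ] -73.98 0.0888
groove [(0.5484, -0.0143), (0.5481, -0.2498)]
up [(0.6021, -0.0048), (0.6044, -0.3637)]
lo [(0.496, -0.0038), (0.4977, -0.3658)]
stoptop [(0.5888, -0.3493), (0.5069, -0.3467)]
stopback [(0.5954, -0.3647), (0.5066, -0.3645)]
blue 0.5415027879161943 0.028465810703175703
strip 0.5475296156720864 -0.005056674992261788
```

```bash
cat >> h.py <<'E'
from scipy.spatial.transform import Rotation as Rn
th=np.radians(16.45);yc=np.array([-np.sin(th),np.cos(th),0]);xc=np.array([yc[1],-yc[0],0]);zz=np.array([0,0,1.])
O=.5483*xc-.1455*yc
W=lambda x,y,z:O+x*xc+y*yc+z*zz
inC=lambda p:np.array([(np.array(p)-O)@xc,(np.array(p)-O)@yc,p[2]])
def Q(tilt):
    z=-np.cos(tilt)*zz-np.sin(tilt)*yc; y=xc; return Rn.from_matrix(np.c_[np.cross(y,z),y,z]).as_quat()
def TCP(x,y,ztip,tilt=0): # tips at given cradle point
    z=-np.cos(tilt)*zz-np.sin(tilt)*yc; return W(x,y,ztip)-bot.tcp_to_tips*z
def st(s=''):
    o=get_obs();print(s,round(o['time_s'],2),inC(o['position']).round(4),o['wrist_force'].round(2))
E
python3 - <<'E'
from h import *
s=cam('scene')
for x in(0,-.0067):print(x,proj(s,[W(x,.1716,.03),W(x,.1716,.07),W(x,.1716,.117)]).round(1))
hsv=cv2.cvtColor(s['frame'],cv2.COLOR_RGB2HSV).astype(int)
m=(hsv[...,0]>=105)&(hsv[...,0]<=130)&(hsv[...,1]>150);m[:110]=0;m[200:]=0;m[:,:320]=0;m[:,395:]=0
for r in(140,150,160,170):u=np.where(m[r])[0];print(r,u.min(),u.max(),u.mean())
hand.move_gripper(.04)
bot.reach(TCP(-.0067,.27,.22),Q(0));st()
bot.reach(TCP(-.0067,.25,.10),Q(0));st()
save(cam('scene'),'s1.png')
E
```

```text
0 [[352.6 174.5]
 [354.1 156.5]
 [356.1 133.9]]
-0.0067 [[349.8 173.2]
 [351.3 155.2]
 [353.1 132.7]]
140 337 375 356.0
150 337 373 355.0
160 337 371 354.0
170 338 369 353.5
 3.94 [-0.0065  0.2694  0.237 ] [-0.55  0.46 -0.14]
 4.5 [-0.0061  0.2498  0.1175] [ 0.71 -0.    0.76]
```

View pics/s1.png

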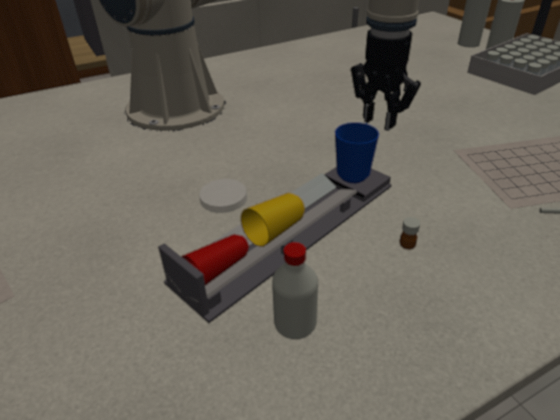

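The gripper sits behind blue and clear of everything. Blue spans about (336–378, 125–183) in the image. I'll tip it now.

Run:
```python
from h import *
bot.servo_line(TCP(-.003,.225,.10),Q(0),.1)
for y in(.215,.205,.195,.185,.175,.17,.165):
    bot.servo_line(TCP(-.003,y,.10),Q(0),.06);st(y)
save(cam('scene'),'s2.png')
```

```text
0.215 5.27 [-0.0031  0.2148  0.117 ] [-0.34 -0.72 -0.86]
0.205 5.58 [-0.003   0.2046  0.1169] [-0.94  0.22 -0.42]
0.195 5.9 [-0.003   0.1946  0.117 ] [ 0.03 -0.33 -0.72]
0.185 6.22 [-0.003   0.1846  0.117 ] [0.63 0.18 0.5 ]
0.175 6.53 [-0.003   0.1746  0.117 ] [-0.35  0.88 -0.01]
0.17 6.78 [-0.003   0.1698  0.117 ] [ 0.67 -0.54  0.35]
0.165 7.03 [-0.003   0.1648  0.117 ] [ 0.69  0.13 -1.15]
```

View pics/s2.png

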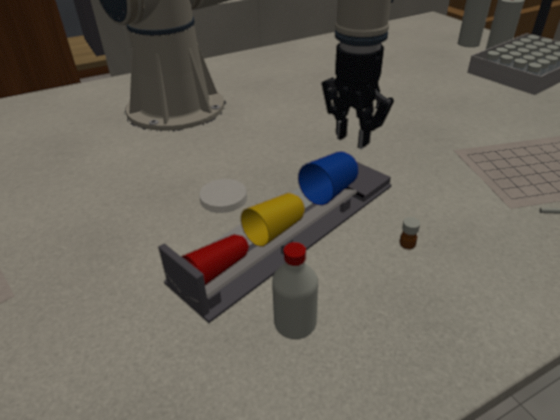

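Blue has fallen into the lane, with its mouth near (313,183) facing yellow and its base near (352,165). Next I'll push from behind with tilted, nearly shut fingers.

Run:
```python
from h import *
t=np.radians(15);q=Q(t)
bot.servo_line(TCP(0,.20,.10),Q(0),.15)
hand.move_gripper(.008)
bot.reach(TCP(0,.20,.049,t),q);st('down')
b=get_obs()['wrist_force']
for y in list(np.arange(.18,-.041,-.02)):
    bot.servo_line(TCP(0,y,.049,t),q,.06)
    f=(get_obs()['wrist_force']-b)@yc;print(round(y,3),round(get_obs()['time_s'],2),f.round(2))
    if f>15:break
st();save(cam('scene'),'s3.png')
```

```text
down 8.35 [-0.0004  0.205   0.0651] [ 0.41 -0.49 -0.08]
0.18 8.83 0.73
0.16 9.32 1.3
0.14 9.8 1.15
0.12 10.28 0.1
0.1 10.77 1.27
0.08 11.25 0.8
0.06 11.73 0.69
0.04 12.22 0.13
0.02 12.7 0.18
0.0 13.18 0.85
-0.02 13.67 0.19
-0.04 14.15 0.43
 14.15 [-0.0001 -0.0361  0.0654] [-0.38 -0.27  0.66]
```

View pics/s3.png

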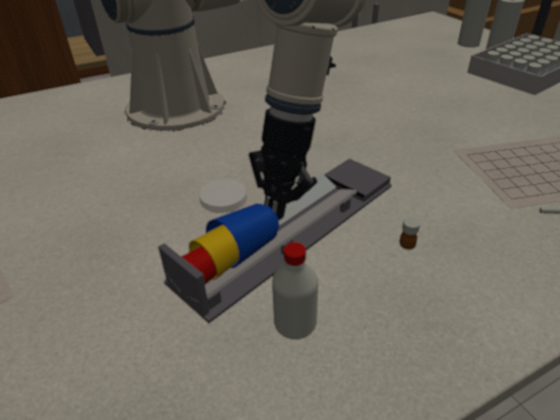

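Nesting is going well. Blue (245,232), yellow (213,248) and red (198,264) are telescoping in line. I'll continue in smaller steps with a force check.

Run:
```python
from h import *
t=np.radians(15);q=Q(t);b=0
for y in list(np.arange(-.046,-.1121,-.004)):
    bot.servo_line(TCP(0,y,.049,t),q,.04)
    f=get_obs()['wrist_force']@yc;print(round(y,3),round(get_obs()['time_s'],2),f.round(2))
    if f>12:break
st();save(cam('scene'),'s4.png')
```

```text
-0.046 14.5 -1.1
-0.05 14.75 0.4
-0.054 15.0 -0.6
-0.058 15.25 0.36
-0.062 15.5 -0.0
-0.066 15.75 0.12
-0.07 16.0 0.17
-0.074 16.25 -0.35
-0.078 16.5 -0.75
-0.082 16.75 -0.43
-0.086 17.0 -0.25
-0.09 17.25 -0.06
-0.094 17.5 9.47
-0.098 17.75 31.64
 17.75 [ 0.     -0.0897  0.0653] [-10.2   29.98  11.85]
```

View pics/s4.png

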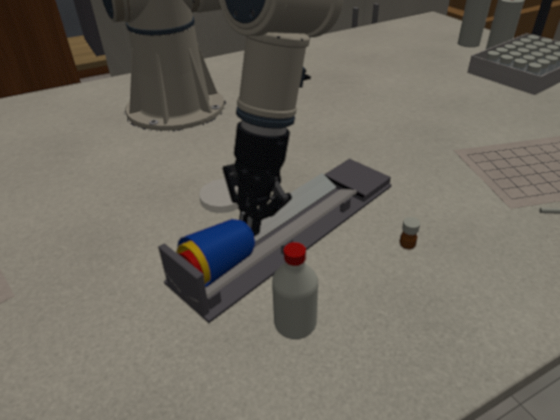

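Run:
```python
from h import *
t=np.radians(15);q=Q(t)
bot.servo_line(TCP(0,-.03,.049,t),q,.05)
bot.servo_line(TCP(0,.06,.16,t),q,.2);bot.servo_line(TCP(0,.16,.2,t),q,.2);st()
a=cam('top');s=cam('scene')
A=cv2.resize(a['frame'][150:270,270:410],(466,400),interpolation=cv2.INTER_CUBIC);B=cv2.resize(s['frame'][200:320,150:270],(400,400)[:2] and (330,400),interpolation=cv2.INTER_CUBIC)
cv2.imwrite('pics/f.png',(np.hstack([A,B]).clip(0,127)*2)[:,:,::-1])
h=cv2.cvtColor(a['frame'],cv2.COLOR_RGB2HSV).astype(int)
m=((h[...,0]>=105)&(h[...,0]<=130)&(h[...,1]>150)).astype(np.uint8);m[:,:200]=0
c=max(cv2.findContours(m,cv2.RETR_EXTERNAL,cv2.CHAIN_APPROX_NONE)[0],key=cv2.contourArea)[:,0]
P=np.array([inC(onz(a,p.astype(float),.06)) for p in c]);print('blue y range',P[:,1].min(),P[:,1].max(),'x',P[:,0].min(),P[:,0].max())
```

```text
20.87 [-0.0004  0.1637  0.2156] [-0.19  0.06  0.3 ]
blue y range -0.20215324221608338 -0.10221783826437472 x -0.03671265026464678 0.038535646448505934
```

View pics/f.png

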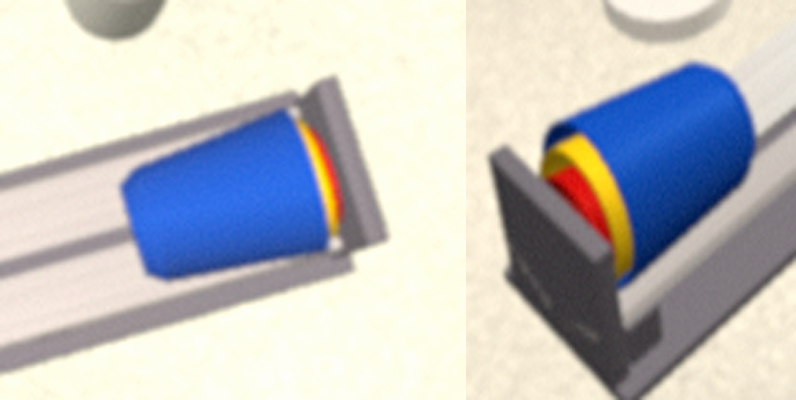

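The nest is home: blue's base is about 110 mm from the stop, it lies centred in the lane, and thin yellow and red rims show at its mouth.

```bash
python3 -c "
from h import *
print(hand_in())"
```

```text
the job is handed in; nothing more can be done
None
```

The job is handed in: blue, yellow and red lie nested in the lane against the end stop, with blue's base about 110 mm from it (expected about 109 mm), and the robot touched none of the bottle, dish or vial; the judge returned no verdict.

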